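Nest a seat runner open-down over two open-up rails

ROBOT

A 6-joint arm with a two-finger parallel gripper is mounted at the origin on the work surface. World frame = base frame: x ahead of the robot, y to its left, z up, the work surface at z = 0. Lengths are in m, angles in rad, forces in N, time in s.
With the tool pointing down it reaches from about 0.375 to 0.9 m from the base axis. Payload 3.1 kg.
Tool frame: the origin (TCP) lies on the centre line of the jaws, within the pads' length; the fingertips stand 19 mm ahead of it and the grasp point (between the pads) is the TCP; z points along the fingers, y is the line along which they close (so a half turn about z gives the same grasp; the last joint's range is limited). The gripper opens to 85 mm and grips with 20 to 120 N. Pads are 22 mm wide; open, the fingers measure 114 mm over their backs; the gripper's body (76 mm by 85 mm) begins 54 mm behind the grasp point. The pads swing forward as they close: fully open they stand 13 mm farther back than shut.
Start: joints at [1.133, 0.527, 1.433, -0, 1.181, -0.178], TCP at [0.161, 0.604, 0.25] pointing down, gripper open.
Joint ranges: [-3.08, 3.08], [-0.75, 2.2], [0.22, 2.44], [-1.43, 4.57], [0, 2.65], [-2.85, 2.85]. Speed limits (rad/s): [2.79, 2.79, 3.14, 3.14, 3.14, 3.14].

INTERFACE

Orientations are given as a unit quaternion [x, y, z, w].
In Python, from station import manip gives the robot as it stands.
- The arm moves only by the tool servo_tool, never from a script. Its argument "rows" is a list that holds one entry, the list of rows, each a list of 7 numbers: the turn, a rotation vector about the tool's x, y, z in degrees, then the shift along the tool's x, y, z in m, then the gripper command: -1 is shut, 1 is fully open, values between are in proportion. In form: [[[wx, wy, wz, tx, ty, tz, jaw], ...]]. A call has 1 to 8 rows; each row shifts and turns the commanded pose from where the row before left it, along the tool's axes as they then stand; what a row does not reach is not made up. A row lasts 1/12 s, in which the tool goes at most 41.7 mm and 7.16 degrees, less where a joint would pass 70% of its speed; a pose out of reach is approached as far as the arm can. A call is refused whole if a number of a shift passes 0.0417 or a number of a turn 7.16, either way. A call with a gripper value outside its range is refused whole. The fingers move at their own pace and stop on an object; "squeeze" is the grip in N (left out, the last holds). Time passes only in rows, so rows that do not move let the fingers close. It gives the time, the measured TCP pose, the force, the opening and the grip force at its end, in the units of the state.
- manip.sense(): the state, without advancing time (a new reading comes with each control period).
- manip.snapshot(name): name is "scene" or "top" or "wrist"; returns the picture (480x640x3 uint8, blue, green, red); there is no depth.
- manip.camera_info(name): a dict with "K" (3x3 intrinsics, pixels), "camera_from_world" (4x4, takes a point from world to camera coordinates). Camera axes: x right, y down, z forward; pixel columns grow to the right and rows downward; lengths in m; the calibration is good to about 2 mm. A picture is of the moment at which its call begins: read the wrist's pose just before it. camera_info takes no time and is no camera call; for the wrist camera it gives the pose at the moment of the call.
- manip.sign_off(): hands the job in; it is judged then, once.
The state is a dict: "t": time; "q": joint angles; "qd": joint speeds; "tau": joint torques, N m; "tcp_pos": TCP position; "tool_rot": TCP orientation; "force": force on the tool from outside, world axes, zero at the start; "ft_torque": the same for the moment, N m; "finger_gap": opening from 0.0 (shut) to 1.0 (fully open); "gripper_force": force on a finger pad.
Only numpy, scipy, OpenCV 4.12 (cv2) and the standard library are available. Lean on these libraries where they do the work, as an engineer would, in place of code of your own. Each camera call takes 0.05 s, during which the arm holds its last target. There are 200 camera calls.

TASK

Two wide aluminium seat rails lie side by side, open side up, in the packing cradle. Take the long channel that lies open side down on the bench (not the short offcut, which stays where it is) and nest it open side down over the joint between the two rails: one flange resting in the trough of each rail, running along them, ends about level with theirs. Set it down gently rather than dropping it, and let go.

Things in the scene. Friction and masses are not known exactly. Their poses are not given: they have to be found in the camera images.
- nest (a point): Middle of the fixed plywood cradle with two aluminium U rails, open side up, side by side: each 220 mm long, 86 wide, 28 high, walls 3, 4 mm apart. The point is half-way along, midway between them, at trough-floor height (15 mm above the bench); flange tops are 25 mm above it. x along the rails, y across, z up. In y the inner flanges end 5 mm, the troughs 85 mm either side of it.
- runner_mid (a point): Long loose channel to nest: aluminium, 220 mm long, 56 wide outside, 45 high, walls 3, about 0.3 kg, lying open side down on the bench. The point is its centre, half-way along and half-way up (22.5 mm above its flange edges and below its flat top). x along its length, y across, z up. Nested, the point is 22.5 mm above the trough floors.
- offcut_mid (a point): Short loose offcut of the same channel, 110 mm long, 56 wide, 45 high, open side down on the bench beside the long one, on either side of it. Not wanted: leave it alone. The point is its centre, half-way up; axes as for the long channel.
Mind the look-alikes: they are no part of the job. Leave any turquoise look-alike of the part that bears runner_mid alone.

How it is judged:
At the end, for the whole second after the job is handed in: The long channel rests open side down with one flange on each trough floor (height within 4 mm, level within about 4.5 degrees), centred over the joint within 18 mm across and 20 mm along, parallel to the rails within 10 degrees, at rest; the offcut is within 30 mm of where it lay (x of runner_mid in the frame of nest between -0.02 and 0.02 m and y of runner_mid in the frame of nest between -0.018 and 0.018 m and z of runner_mid in the frame of nest between 0.0185 and 0.0265 m and angle between the x axis of runner_mid and the x axis of nest, either way round below 0.18 rad and angle between runner_mid's own z axis and vertical below 0.08 rad and linear speed of runner below 0.02 m/s and distance of offcut_mid from where it was at the start of the episode below 0.03 m); the robot touches nothing.
It fails at once if the offcut is pushed or carried more than 30 mm (distance of offcut_mid from where it was at the start of the episode above 0.03 m).
It fails at once if the long channel is dropped onto the rails (faster than 0.5 m/s within the last 30 mm) (horizontal distance between runner_mid and nest below 0.06 m and z of runner_mid in the frame of nest below 0.0525 m and linear speed of runner above 0.5 m/s).
It also fails if it takes over 32 s, if anything falls off the work surface, if the arm or the gripper's body presses on something with over 40 N, if the wrist force passes 120 N, or if a joint passes its speed limit or range.

## Working session

There is one attempt and no reset: what is moved stays moved. The work goes in short steps, Python scripts to look and compute and a tool call to move; the robot and the scene stay as the last step left them, time stands still between calls to the robot, and variables do not carry over. Pictures are saved under pics/ and viewed, at most 10 in all, crops included, and the job is handed in when it is done.

Besides the shell and the picture viewer there is one more tool, called after "Call:" by a JSON object that holds its "name" and its "arguments". servo_tool: Moves the arm, as the interface text tells. Its arguments: {"type":"object","properties":{"rows":{"type":"array","items":{"type":"array","items":{"type":"array","items":{"type":"number"}}}},"squeeze":{"type":"number"}},"required":["rows"]}

```bash
mkdir -p pics
python3 - <<'E'
from station import manip
import cv2,numpy as np
for n in("top","scene"):
    cv2.imwrite(f"pics/{n}0.png",manip.snapshot(n)); c=manip.camera_info(n); print(n,np.round(c["K"],1).tolist(),np.round(c["camera_from_world"],3).tolist())
s=manip.sense();print(s)
E
```

```text
top [[451.1, 0.0, 316.9], [0.0, 451.1, 243.0], [0.0, 0.0, 1.0]] [[0.006, -1.0, -0.003, 0.126], [-0.995, -0.006, -0.102, 0.462], [0.102, 0.004, -0.995, 0.781], [0.0, 0.0, 0.0, 1.0]]
scene [[578.5, 0.0, 323.8], [0.0, 578.5, 239.2], [0.0, 0.0, 1.0]] [[0.381, 0.925, 0.004, -0.289], [0.732, -0.299, -0.612, -0.279], [-0.565, 0.236, -0.791, 1.522], [0.0, 0.0, 0.0, 1.0]]
{'t': 0.1, 'q': array([ 1.13250874e+00,  5.28365132e-01,  1.43376306e+00, -3.27539330e-05,
        1.18138264e+00, -1.78493348e-01]), 'qd': array([ 1.09055304e-03, -2.32958584e-03, -1.82034189e-03, -4.26564794e-04,
       -1.71026204e-05, -4.02038232e-04]), 'tau': array([-2.25295967e-04, -4.43302739e+01, -1.78586733e+01, -2.38744133e-04,
        3.90017594e-03, -1.14502345e-05]), 'tcp_pos': array([0.16026947, 0.60348411, 0.24943992]), 'tool_rot': array([ 1.29525893e-01,  9.91575576e-01, -9.18440083e-04, -2.76677775e-04]), 'force': array([-1.12682797, -0.13582202,  0.02344741]), 'ft_torque': array([-0.01396426, -0.01349614,  0.00726544]), 'gripper_force': 0.0, 'finger_gap': 0.9978034949996755}
```

View pics/top0.png

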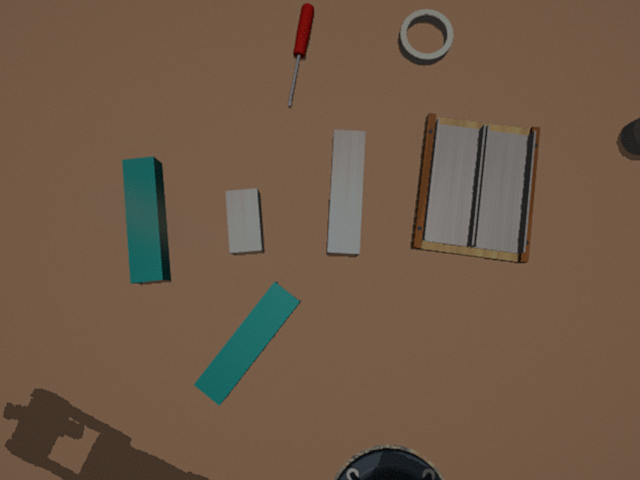

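View pics/scene0.png

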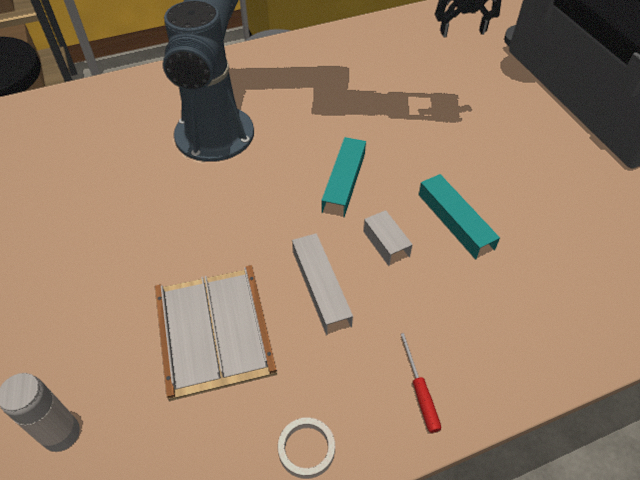

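The top view shows the long channel at about (347,192), the offcut at (243,221) and the cradle at (477,188). The turquoise look-alikes are at (147,220) and (247,343). The scene view agrees: both grey channels lie open side down.

```bash
cat > h.py <<'E'
import numpy as np,cv2
def ray(c,px,z):
    K,T=np.array(c["K"]),np.array(c["camera_from_world"]);R,t=T[:3,:3],T[:3,3]
    C=-R.T@t; px=np.atleast_2d(px).astype(float)
    d=np.c_[px,np.ones(len(px))]@np.linalg.inv(K).T@R
    return C+d*((z-C[2])/d[:,2])[:,None]
def rect(c,cnt,z):
    p=ray(c,cnt.reshape(-1,2),z)[:,:2].astype(np.float32)
    (x,y),_,_=r=cv2.minAreaRect(p*1000); b=cv2.boxPoints(r)
    e=[b[1]-b[0],b[2]-b[1]]; e.sort(key=np.linalg.norm); v=e[1]*np.sign(e[1][0])
    return x/1e3,y/1e3,np.degrees(np.arctan2(v[1],v[0])),np.linalg.norm(e[1]),np.linalg.norm(e[0])
E
python3 - <<'E'
from h import *
from station import manip
im=cv2.imread("pics/top0.png");c=manip.camera_info("top")
h=cv2.cvtColor(im,cv2.COLOR_BGR2HSV)
m=((h[...,1]<50)&(h[...,2]>90)).astype(np.uint8)
for cn in cv2.findContours(m,0,1)[0]:
    if cv2.contourArea(cn)>800:
        print(cv2.boundingRect(cn),[np.round(rect(c,cn,z),4).tolist() for z in(.045,.015)])
a=[(434,115),(539,128),(526,262),(413,248)]
print(h[190,[428,435,450,468,470,472,474,476,478,480,482,484,486,500,520,524,526,528,530,532,534]].tolist())
K,T=c["K"],np.array(c["camera_from_world"]);print("cam",-T[:3,:3].T@T[:3,3])
cv2.imwrite("pics/crop0.png",cv2.resize(im[100:275,400:560],None,fx=3.4,fy=3.4,interpolation=cv2.INTER_CUBIC))
E
```

```text
(225, 188, 37, 65) [[0.4989, 0.2577, 5.3619, 110.7031, 56.5868], [0.5035, 0.2628, 5.3619, 114.9644, 58.765]]
(327, 130, 38, 124) [[0.5524, 0.0777, -3.0493, 220.4507, 57.0399], [0.5591, 0.0758, -3.0493, 228.9363, 59.2355]]
(475, 125, 53, 128) [[0.5586, -0.1957, -7.571, 220.8787, 71.9986], [0.5655, -0.2081, -7.571, 229.381, 74.77]]
(425, 119, 54, 127) [[0.5697, -0.1085, -7.4118, 220.3275, 75.054], [0.577, -0.1175, -7.4118, 228.8087, 77.9431]]
(400, 9, 53, 50) [[0.8447, -0.0679, -89.7647, 94.9602, 94.2089], [0.8626, -0.0754, -89.7645, 98.6155, 97.8352]]
[[5, 46, 33], [17, 15, 123], [15, 17, 119], [13, 15, 123], [12, 20, 128], [12, 12, 106], [0, 16, 32], [8, 29, 35], [10, 13, 119], [90, 8, 32], [10, 13, 121], [15, 13, 117], [13, 19, 118], [19, 18, 116], [17, 15, 120], [165, 31, 33], [45, 30, 34], [15, 10, 52], [13, 44, 109], [14, 199, 82], [13, 129, 95]]
cam [0.37987169 0.12527259 0.82437021]
```

View pics/crop0.png

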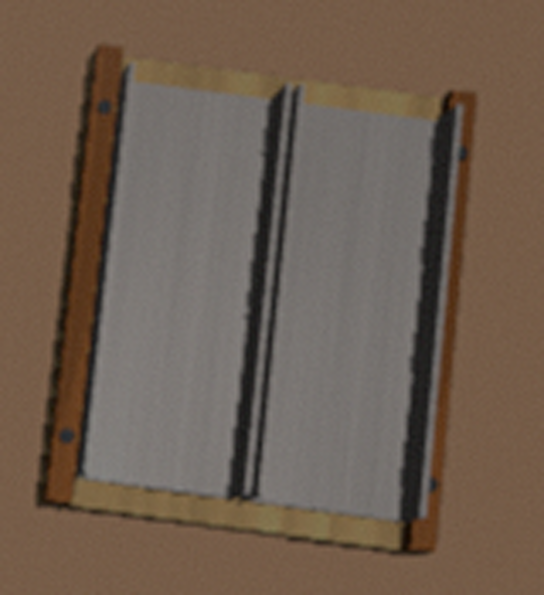

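The crop shows the joint as a thin dark line running from about (487,126) to (475,246) in the full picture, with a trough on each side.

Run:
```python
from h import *
from station import manip
from scipy.spatial.transform import Rotation as R
c=manip.camera_info("top")
p=ray(c,[(486.6,125.6),(474.8,246)],.04);d=p[0]-p[1]
print(p,p.mean(0),np.linalg.norm(d),np.degrees(np.arctan2(d[1],d[0])))
print(R.from_quat(manip.sense()["tool_rot"]).as_matrix().round(3))
w=manip.camera_info("wrist");print(np.round(w["K"],0).tolist());T=np.array(w["camera_from_world"]);print(-T[:3,:3].T@T[:3,3],T[:3,:3].round(2))
```

```text
[[ 0.67355545 -0.17445314  0.04      ]
 [ 0.45649963 -0.14698447  0.04      ]] [ 0.56502754 -0.1607188   0.04      ] 0.21878700807474627 -7.2125064299154555
[[-0.966  0.257 -0.001]
 [ 0.257  0.966 -0.002]
 [ 0.    -0.002 -1.   ]]
[[378.0, 0.0, 318.0], [0.0, 378.0, 241.0], [0.0, 0.0, 1.0]]
[0.08119381 0.62423225 0.37396939] [[ 0.26  0.97 -0.  ]
 [ 0.92 -0.24  0.32]
 [ 0.31 -0.08 -0.95]]
```

Call:
{"name": "servo_tool", "arguments": {"rows": [[[0,0,-6,0,0,0,1],[0,0,-5.9,0,0,0,1],[0,0,0,-0.021,-0.0252,0,1],[0,0,0,-0.021,-0.0252,0,1],[0,0,0,-0.021,-0.0252,0,1],[0,0,0,-0.021,-0.0252,0,1],[0,0,0,-0.021,-0.0252,0,1],[0,0,0,-0.021,-0.0252,0,1]]], "squeeze": 50}}

```text
t: 0.77
tcp_pos: [0.2788, 0.4449, 0.25]
tool_rot: [0.026, 1.0, -0.0, -0.0]
force: [-0.2, 0.4, 0.5]
finger_gap: 1.0
gripper_force: 0.0
```

Call:
{"name": "servo_tool", "arguments": {"rows": [[[0,0,0,-0.021,-0.0252,0,1],[0,0,0,-0.021,-0.0252,0,1],[0,0,0,-0.021,-0.0252,0,1],[0,0,0,-0.021,-0.0252,0,1],[0,0,0,-0.021,-0.0252,0,1],[0,0,0,-0.021,-0.0252,0,1],[0,0,0,-0.021,-0.0252,0,1],[0,0,0,-0.021,-0.0252,0,1]]]}}

```text
t: 1.43
tcp_pos: [0.4362, 0.2349, 0.2501]
tool_rot: [0.026, 1.0, -0.0, -0.0]
force: [0.3, 0.8, -0.1]
finger_gap: 1.003
gripper_force: 0.0
```

Call:
{"name": "servo_tool", "arguments": {"rows": [[[0,0,0,-0.021,-0.0252,0,1],[0,0,0,-0.021,-0.0252,0,1],[0,0,0,-0.021,-0.0252,0,1],[0,0,0,-0.021,-0.0252,0,1],[0,0,0,-0.021,-0.0252,0,1],[0,0,0,-0.021,-0.0252,0,1],[0,0,0,0,0,0,1],[0,0,0,0,0,0,1]]]}}

```text
t: 2.1
tcp_pos: [0.5544, 0.0773, 0.2497]
tool_rot: [0.028, 1.0, 0.0, -0.0]
force: [-0.5, -0.2, -0.9]
finger_gap: 1.001
gripper_force: 0.0
```

```bash
cat >> h.py <<'E'
def state():
    from station import manip
    from scipy.spatial.transform import Rotation as R
    s=manip.sense();M=R.from_quat(s["tool_rot"]).as_matrix()
    print("t",round(s["t"],2),"tcp",s["tcp_pos"].round(4),"yaw",np.degrees(np.arctan2(M[1,0],M[0,0])).round(2),"z",M[:,2].round(4),"F",s["force"].round(1),"gap",round(s["finger_gap"],3),"g",round(s["gripper_force"],1))
    return s,M
E
python3 - <<'E'
from h import *
from station import manip
s,M=state()
c=manip.camera_info("wrist");im=manip.snapshot("wrist");cv2.imwrite("pics/w1.png",im)
h=cv2.cvtColor(im,cv2.COLOR_BGR2HSV)
m=((h[...,1]<50)&(h[...,2]>90)).astype(np.uint8)
for cn in cv2.findContours(m,0,1)[0]:
    if cv2.contourArea(cn)>3000: print(cv2.boundingRect(cn),np.round(rect(c,cn,.045),4))
E
```

```text
t 2.1 tcp [0.5544 0.0773 0.2497] yaw 176.83 z [-6.e-04  2.e-04 -1.e+00] F [-0.5 -0.2 -0.9] gap 1.001 g 0.0
(69, 112, 95, 223) [ 5.665000e-01 -1.040000e-01 -8.413100e+00  2.073177e+02  6.988700e+01]
(0, 107, 76, 232) [ 5.610000e-01 -1.878000e-01 -8.897400e+00  2.182333e+02  6.201550e+01]
(283, 74, 69, 244) [ 5.53200e-01  7.67000e-02 -2.88730e+00  2.20471e+02  5.62305e+01]
(495, 58, 72, 145) [  0.4996   0.2576   5.3195 110.3279  56.0651]
```

View pics/w1.png

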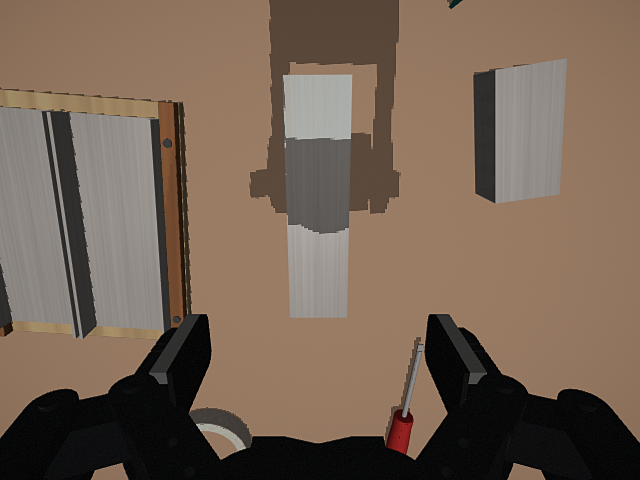

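The wrist view shows the long channel centred under the jaws at (318,196), with the offcut well clear at (530,130). I'm going down to grasp it.

Call:
{"name": "servo_tool", "arguments": {"rows": [[[0,0,0,0.001,-0.0006,0.03,1],[0,0,0,0,0,0.035,1],[0,0,0,0,0,0.035,1],[0,0,0,0,0,0.035,1],[0,0,0,0,0,0.03,1],[0,0,0,0,0,0.025,1],[0,0,0,0,0,0.018,1],[0,0,0,0,0,0.01,1]]]}}

```text
t: 2.82
tcp_pos: [0.55, 0.0798, 0.03]
tool_rot: [0.025, 1.0, 0.0, -0.003]
force: [-0.3, -0.3, 0.0]
finger_gap: 0.999
gripper_force: 0.0
```

Call:
{"name": "servo_tool", "arguments": {"rows": [[[0,0,0,0,0,0,1],[0,0,0,0,0,0,-1],[0,0,0,0,0,0,-1],[0,0,0,0,0,0,-1],[0,0,0,0,0,0,-1],[0,0,0,0,0,0,-1],[0,0,0,0,0,0,-1],[0,0,0,0,0,0,-1]]]}}

```text
t: 3.48
tcp_pos: [0.5537, 0.0784, 0.034]
tool_rot: [0.026, 1.0, 0.0, 0.001]
force: [-1.4, 0.5, 6.6]
finger_gap: 0.651
gripper_force: 55.2
```

```bash
python3 -c "
from h import *
state()"
```

```text
t 3.48 tcp [0.5537 0.0784 0.034 ] yaw 177.03 z [ 3.e-03 -1.e-04 -1.e+00] F [-1.4  0.5  6.6] gap 0.651 g 55.2
```

Call:
{"name": "servo_tool", "arguments": {"rows": [[[0,0,0,0,0,-0.005,-1],[0,0,0,0,0,-0.012,-1],[0,0,0,0,0,-0.02,-1],[0,0,0,0,0,-0.025,-1],[0,0,0,0,0,-0.02,-1],[0,0,0,0,0,-0.012,-1],[0,0,0,0,0,-0.006,-1],[0,0,0,0,0,0,-1]]]}}

```text
t: 4.15
tcp_pos: [0.5533, 0.0782, 0.1342]
tool_rot: [0.026, 1.0, -0.0, 0.002]
force: [0.8, 0.2, -3.1]
finger_gap: 0.645
gripper_force: 54.2
```

Run:
```python
from h import *
from station import manip
s,M=state()
c=manip.camera_info("wrist");im=manip.snapshot("wrist");cv2.imwrite("pics/w2.png",im)
h=cv2.cvtColor(im,cv2.COLOR_BGR2HSV)
m=((h[...,1]<50)&(h[...,2]>90)).astype(np.uint8)
for cn in cv2.findContours(m,0,1)[0]:
    if cv2.contourArea(cn)>3000: print(cv2.boundingRect(cn),np.round(rect(c,cn,s["tcp_pos"][2]+.011),4))
```

```text
t 4.15 tcp [0.5533 0.0782 0.1342] yaw 177.01 z [ 3.2e-03 -2.0e-04 -1.0e+00] F [ 0.8  0.2 -3.1] gap 0.645 g 54.2
(0, 116, 97, 291) [ 5.185000e-01 -1.200000e-02 -1.039370e+01  1.041678e+02  3.194190e+01]
(579, 41, 61, 208) [ 0.4869  0.1695  5.5491 58.5913 18.7546]
(210, 0, 216, 448) [ 5.192000e-01  7.940000e-02 -2.958100e+00  1.511699e+02  5.637090e+01]
```

View pics/w2.png

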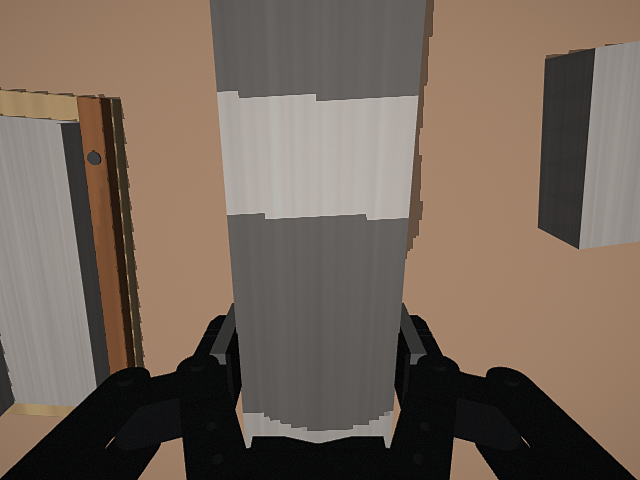

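The channel is held level and centred in the jaws, and its top spans columns 240–395 near the pads. Next I'm turning and carrying it over the joint.

Call:
{"name": "servo_tool", "arguments": {"rows": [[[0,0,2.2,0,0,0,-1],[0,0,2.1,0,0,0,-1],[0,0,0,-0.002,-0.012,0,-1],[0,0,0,-0.004,-0.023,0,-1],[0,0,0,-0.005,-0.028,0,-1],[0,0,0,-0.005,-0.028,0,-1],[0,0,0,-0.005,-0.028,0,-1],[0,0,0,-0.005,-0.028,0,-1]]]}}

```text
t: 4.87
tcp_pos: [0.5589, -0.0726, 0.1312]
tool_rot: [0.063, 0.998, 0.0, -0.001]
force: [-0.3, -0.4, -2.7]
finger_gap: 0.646
gripper_force: 54.1
```

Call:
{"name": "servo_tool", "arguments": {"rows": [[[0,0,0,-0.005,-0.028,0,-1],[0,0,0,-0.005,-0.028,0,-1],[0,0,0,-0.004,-0.02,0,-1],[0,0,0,-0.0017,-0.0123,0,-1],[0,0,0,0,0,0,-1],[0,0,0,0,0,0,-1],[0,0,0,0,0,0,-1]]]}}

```text
t: 5.45
tcp_pos: [0.5632, -0.1592, 0.1317]
tool_rot: [0.063, 0.998, 0.001, -0.001]
force: [0.4, -0.0, -3.2]
finger_gap: 0.644
gripper_force: 54.1
```

Run:
```python
from h import *
from station import manip
s,M=state()
for n in("wrist","top"):
    c=manip.camera_info(n);im=manip.snapshot(n)
    if n=="top":
        h=cv2.cvtColor(im,cv2.COLOR_BGR2HSV);print(c["K"][0][0]); im=cv2.resize(im[80:290,370:580],None,fx=2.8,fy=2.8)
    cv2.imwrite(f"pics/{n}3.png",im)
    if n=="wrist": a=im;np.savez("c3.npz",K=c["K"],camera_from_world=c["camera_from_world"])
```

```text
t 5.45 tcp [ 0.5632 -0.1592  0.1317] yaw 172.75 z [-0.0022  0.0016 -1.    ] F [ 0.4 -0.  -3.2] gap 0.644 g 54.1
451.1091355408156
```

View pics/wrist3.png

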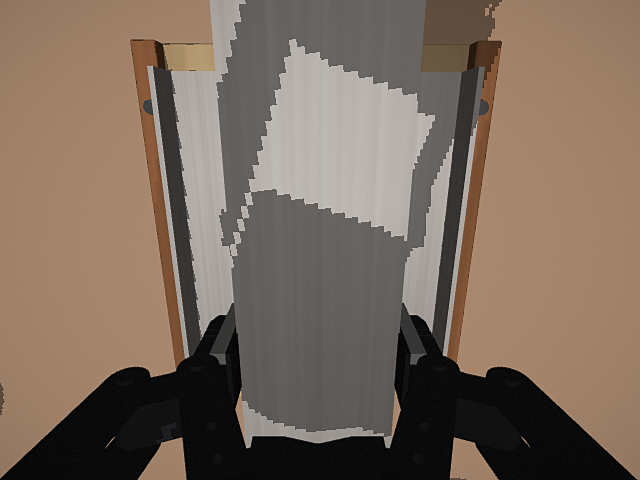

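The wrist view shows the channel centred between the cradle's outer boards, whose edges at columns 132 and 501 are symmetric about 317. Now lowering.

Call:
{"name": "servo_tool", "arguments": {"rows": [[[0,0,0,-0.0015,-0.001,0.008,-1],[0,0,0,0,0,0.014,-1],[0,0,0,0,0,0.016,-1],[0,0,0,0,0,0.014,-1],[0,0,0,0,0,0.012,-1],[0,0,0,0,0,0.008,-1],[0,0,0,0,0,0.004,-1],[0,0,0,0,0,0.002,-1]]]}}

```text
t: 6.22
tcp_pos: [0.5654, -0.1612, 0.0535]
tool_rot: [0.063, 0.998, 0.0, -0.0]
force: [-0.0, -0.7, -3.5]
finger_gap: 0.643
gripper_force: 54.1
```

Call:
{"name": "servo_tool", "arguments": {"rows": [[[0,0,0,0,0,0,-1],[0,0,0,0,0,0,-1],[0,0,0,0,0,0.001,-1],[0,0,0,0,0,0.001,-1],[0,0,0,0,0,0,-1],[0,0,0,0,0,0,-1]]]}}

```text
t: 6.72
tcp_pos: [0.5656, -0.1617, 0.0526]
tool_rot: [0.064, 0.998, -0.0, 0.0]
force: [-0.6, 0.1, -1.9]
finger_gap: 0.647
gripper_force: 54.1
```

Call:
{"name": "servo_tool", "arguments": {"rows": [[[0,0,0,0,0,0.001,-1],[0,0,0,0,0,0.001,-1],[0,0,0,0,0,0,-1],[0,0,0,0,0,0,-1],[0,0,0,0,0,0,-1]]]}}

```text
t: 7.13
tcp_pos: [0.5656, -0.1616, 0.0503]
tool_rot: [0.064, 0.998, 0.0, -0.0]
force: [0.0, -1.3, -2.5]
finger_gap: 0.649
gripper_force: 54.1
```

Call:
{"name": "servo_tool", "arguments": {"rows": [[[0,0,0,0,0,0.001,-1],[0,0,0,0,0,0,-1],[0,0,0,0,0,0,-1]]]}}

```text
t: 7.38
tcp_pos: [0.5657, -0.1617, 0.0493]
tool_rot: [0.064, 0.998, -0.0, 0.0]
force: [0.1, 0.2, -3.2]
finger_gap: 0.646
gripper_force: 54.1
```

Call:
{"name": "servo_tool", "arguments": {"rows": [[[0,0,0,0,0,0.001,-1],[0,0,0,0,0,0,-1],[0,0,0,0,0,0,-1]]]}}

```text
t: 7.63
tcp_pos: [0.5657, -0.1617, 0.0491]
tool_rot: [0.064, 0.998, -0.0, 0.0]
force: [-1.4, 0.7, 5.1]
finger_gap: 0.644
gripper_force: 54.8
```

Contact came at the expected height. I'm opening the jaws and going up.

Call:
{"name": "servo_tool", "arguments": {"rows": [[[0,0,0,0,0,0,0.6],[0,0,0,0,0,0,1],[0,0,0,0,0,0,1],[0,0,0,0,0,0,1],[0,0,0,0,0,0,1],[0,0,0,0,0,0,1]]]}}

```text
t: 8.13
tcp_pos: [0.5656, -0.1616, 0.0482]
tool_rot: [0.064, 0.998, 0.0, -0.0]
force: [0.6, -0.6, -0.3]
finger_gap: 1.0
gripper_force: 0.0
```

Call:
{"name": "servo_tool", "arguments": {"rows": [[[0,0,0,0,0,-0.005,1],[0,0,0,0,0,-0.015,1],[0,0,0,0,0,-0.025,1],[0,0,0,0,0,-0.03,1],[0,0,0,0,0,-0.03,1],[0,0,0,0,0,-0.03,1],[0,0,0,0,0,-0.03,1],[0,0,0,0,0,-0.02,1]]]}}

```text
t: 8.8
tcp_pos: [0.5663, -0.1619, 0.2368]
tool_rot: [0.063, 0.998, -0.001, 0.002]
force: [-0.0, -0.3, 0.3]
finger_gap: 1.002
gripper_force: 0.0
```

Run:
```python
from h import *
from station import manip
s,M=state()
c=manip.camera_info("wrist");im=manip.snapshot("wrist");cv2.imwrite("pics/w4.png",im)
h=cv2.cvtColor(im,cv2.COLOR_BGR2HSV)
m=((h[...,1]<50)&(h[...,2]>90)).astype(np.uint8)
for cn in cv2.findContours(m,0,1)[0]:
    if cv2.contourArea(cn)>3000: print(cv2.boundingRect(cn),np.round(rect(c,cn,.06),4))
```

```text
t 8.8 tcp [ 0.5663 -0.1619  0.2368] yaw 172.72 z [ 0.0038 -0.0019 -1.    ] F [-0.  -0.3  0.3] gap 1.002 g 0.0
(219, 70, 202, 263) [ 5.659000e-01 -1.612000e-01 -7.365400e+00  2.204621e+02  1.489459e+02]
```

View pics/w4.png

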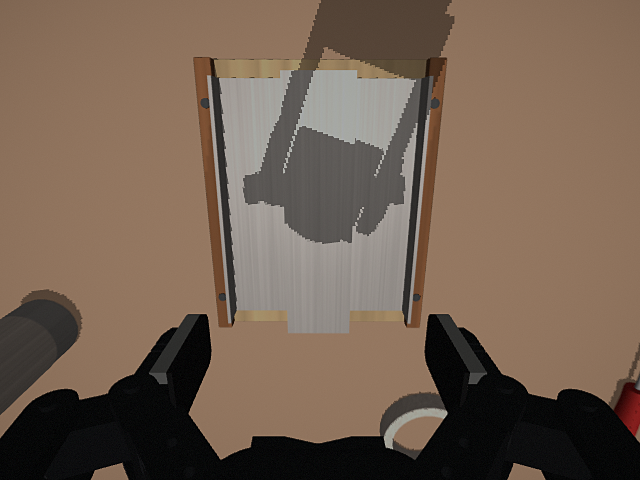

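The channel sits centred over the joint, at columns 280–357 between boards at 194 and 446. Its imaged length of 220 mm matches the seated height, so I'm handing in.

```bash
python3 -c "
from station import manip
print(manip.sign_off())"
```

```text
the job is handed in; nothing more can be done
None
```

I nested the long channel over the joint between the two rails, set it down gently, released it and handed the job in at about 9 s. In the last wrist picture it lay within about 1–2 mm and 1° of my camera estimate of the joint. The offcut was never touched, and the judge's verdict was not shown.

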